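# Stand the menu sign on its fold-out leg

### The job

The wooden menu sign is stored lying on its sloping rack with the leg folded against its back. Swing the leg out all the way to its stop, then lift the sign off the rack and stand it up on the display ledge: lower edge down in the groove between the two strips, centred along the groove, leaning back on its open leg, whose foot rests on the plate behind the groove. Set it down without banging it, let go, and leave the two tins and the bowl where they are.

Things in the scene. Friction and masses are not known exactly. Their poses are not given: they have to be found in the camera images.
- sign: loose wooden panel, 150 wide, 190 high, 12 thick, 0.2-0.45 kg. Origin: middle of its lower edge at mid thickness; z up its height, y along its width, x out of its back (leg side). It starts face down on the rack: z leans 40 degrees from vertical, towards -x; back facing up. Its top 45 mm is clear on both sides for a grip. Standing on the open leg it leans about 21 degrees to +x
- leg (a joint): angle of the fold-out leg: 0 flat on the back, 0.70 rad out against its stop; starts at 0 to 0.2. A stiff hinge (0.12 N m) holds it where left; pushing the foot folds it again, pulling past the stop lifts the sign. A wooden flap 40 wide, 8 thick, 123 long from hinge to tip; folded, a 3 mm gap parts it from the back
- leg_hinge (a point): middle of the leg's hinge line, 128 up from the sign's lower edge and 13 along the sign's x from its mid thickness (7 behind the back); hinge line along the sign's y; the free end lies towards the lower edge and swings out to the sign's +x
- leg_foot (a point): middle of the leg's rounded free end (radius 5, 40 wide), 118 from the hinge along the leg
- rack: fixed plywood rack, its slope leaning 40 degrees from vertical. Origin: centre of the base's underside; z up; x the horizontal direction that the sign's back faces; y along the sign's width. The sign's lower edge rests 50 above the table at x 20, behind two corner lips 10 high with an 86 gap between. The slope is 130 wide and reaches 110 up the sign; above, its face is free
- ledge: fixed wooden display ledge, a plate 150 (x) by 190 (y) by 8 thick with two parallel strips along y on top, 8 wide and 8 high, at x -58 and -32 (their centres). Origin: centre of the underside, z up, +x from the groove towards the wide part of the plate, where the leg's foot belongs
- groove (a point): middle of the floor of the groove between the two strips: 18 wide (along the ledge's x), 8 deep, 190 long and open at both ends, floor 8 above the table. The sign's face looks along the ledge's -x when it stands there
- big_tin: loose lidded tin, 104 across, 130 high, to be left alone. Origin: centre of the underside
- small_tin: loose lidded tin, 88 across, 105 high, to be left alone. Origin: centre of the underside
- bowl: loose white bowl, 130 across, 60 high, to be left alone. Origin: centre of the underside
There are look-alikes about, which are no part of the job. Of the things shaped like the sign, the wooden one is meant. Of the things that look like the ledge, take the one that is farthest from the robot's base at the start.

How it is judged:
On the way:
1. the leg is swung out to its stop (at least 0.65 of its 0.70 rad) (value of joint leg above 0.65 rad), for 0.2 s.
At the end, for the whole second after the job is handed in: The sign stands at rest and released in the ledge's groove: lower edge on the groove's floor, centred within 25 mm along it, leaning back 13 to 29 degrees, leg out (over 0.58 rad) with its foot on the plate behind the groove (value of joint leg above 0.58 rad and x of sign in the frame of ledge between -0.054 and -0.036 m and y of sign in the frame of ledge between -0.025 and 0.025 m and z of sign in the frame of ledge below 0.0145 m and x of leg_foot in the frame of ledge between 0 and 0.075 m and z of leg_foot in the frame of ledge below 0.017 m and angle between sign's own z axis and vertical between 0.22 and 0.5 rad and contact force between sign and ledge above 1 N and linear speed of sign below 0.02 m/s and angular speed of sign below 0.1 rad/s); the robot touches nothing.
It fails at once if the big tin is pushed more than 30 mm from its place (distance of big_tin from where it was at the start of the episode above 0.03 m).
It fails at once if the small tin is pushed more than 30 mm from its place (distance of small_tin from where it was at the start of the episode above 0.03 m).
It fails at once if the bowl is pushed more than 30 mm from its place (distance of bowl from where it was at the start of the episode above 0.03 m).
It fails at once if the sign is banged on the ledge (more than 40 N between them) (contact force between sign and ledge above 40 N).
It also fails if it takes over 70 s, if anything falls off the work surface, if the arm or the gripper's body presses on something with over 40 N, if the wrist force passes 120 N, or if a joint passes its speed limit or range.

### The arm

A 6-joint arm with a two-finger parallel gripper is mounted at the origin on the work surface. World frame = base frame: x ahead of the robot, y to its left, z up, the work surface at z = 0. Lengths are in m, angles in rad, forces in N, time in s.
With the tool pointing down it reaches from about 0.35 to 0.775 m from the base axis. Payload 5.5 kg.
Tool frame: the origin (TCP) lies at the very end of the fingers, on their centre line; the grasp point (between the pads) lies 19 mm behind it; z points along the fingers, y is the line along which they close (so a half turn about z gives the same grasp; the last joint's range is limited). The gripper opens to 85 mm and grips with 20 to 120 N. Pads are 22 mm wide; open, the fingers measure 114 mm over their backs; the gripper's body (76 mm by 85 mm) begins 54 mm behind the grasp point. The pads swing forward as they close: fully open they stand 13 mm farther back than shut.
Start: joints at [-1.396, 0.313, 0.046, 1.304, 0, 1.431], TCP at [0.178, -0.547, 0.231] pointing down, gripper open.
Joint ranges: [-2.76, 2.76], [-0.86, 1.69], [-1.03, 1.26], [-2.2, 2.34], [-1.47, 1.5], [-3.14, 3.14]. Speed limits (rad/s): [2.57, 2.57, 3.14, 3.14, 3.14, 3.14].

### API

Orientations are given as a unit quaternion [w, x, y, z].
In Python, from workcell import env, read_camera, get_calibration gives the robot as it stands.
- The arm moves only by the tool jog_arm, never from a script. Its argument "motion" is one flat list of numbers, 7 for each row, row after row: the shift along the tool's x, y, z as a fraction of full scale, then the turn, a rotation vector about the tool's x, y, z as a fraction of full scale, then the opening, from 0 (shut) to 1 (fully open). In form: [x, y, z, wx, wy, wz, grip, x, y, z, wx, wy, wz, grip, ...]. A call has 1 to 12 rows; each row is the pose to reach, as a shift and turn from the pose commanded when the call began, along the tool's axes at that moment; what a row does not reach only later rows make up. Full scale, the value 1, is 0.2 m for a shift and 90 degrees for a turn. A row lasts 1/8 s, in which the tool goes at most 62.5 mm and 10.7 degrees, less where a joint would pass 70% of its speed; a pose out of reach is approached as far as the arm can. A call with a number of a shift or a turn outside -1 to 1 is refused whole. A call with a gripper value outside its range is refused whole. The fingers move at their own pace and stop on an object; "newtons" is the grip in N (left out, the last holds). Time passes only in rows, so rows that repeat a pose let the fingers close. It gives the time, the measured TCP pose, the force, the opening and the grip force at its end, in the units of the state.
- env.get_state(): the state, without advancing time (a new reading comes with each control period).
- read_camera(name): name is "side" or "top" or "wrist"; returns the picture (480x640x3 uint8, red, green, blue); there is no depth.
- get_calibration(name): a dict with "fx", "fy", "cx", "cy" (pixels), "world_from_camera" (4x4, takes a point from camera to world coordinates). Camera axes: x right, y down, z forward; pixel columns grow to the right and rows downward; lengths in m; the calibration is good to about 2 mm. A picture is of the moment at which its call begins: read the wrist's pose just before it. get_calibration takes no time and is no camera call; for the wrist camera it gives the pose at the moment of the call.
- env.hand_in(): hands the job in; it is judged then, once.
The state is a dict: "clock": time; "joint_pos": joint angles; "qvel": joint speeds; "tau": joint torques, N m; "tcp_pos": TCP position; "orientation": TCP orientation; "wrist_force": force on the tool from outside, world axes, zero at the start; "ft_torque": the same for the moment, N m; "finger_gap": finger opening in m; "grip_force": force on a finger pad.
Only numpy, scipy, OpenCV 4.12 (cv2) and the standard library are available. Lean on these libraries where they do the work, as an engineer would, in place of code of your own. Each camera call takes 0.05 s, during which the arm holds its last target. There are 200 camera calls.

## Working session

There is one attempt and no reset: what is moved stays moved. The work goes in short steps, Python scripts to look and compute and a tool call to move; the robot and the scene stay as the last step left them, time stands still between calls to the robot, and variables do not carry over. Pictures are saved under pics/ and viewed, at most 13 in all, crops included, and the job is handed in when it is done.

Besides the shell and the picture viewer there is one more tool, called after "Emit:" by a JSON object that holds its "name" and its "arguments". jog_arm: Moves the arm, as the interface text tells. Shift numbers are shares of 0.2 m and turn numbers shares of 90 degrees, none past 1 either way. Its arguments: {"type":"object","properties":{"motion":{"type":"array","items":{"type":"number"}},"newtons":{"type":"number"}},"required":["motion"]}

```bash
mkdir -p pics; ls; python3 - <<'E'
from workcell import env, read_camera, get_calibration
import cv2,numpy as np
for n in("top","side"):
    im=read_camera(n); cv2.imwrite(f"pics/{n}0.png",im[:,:,::-1]); c=get_calibration(n)
    print(n,c["fx"],c["fy"],c["cx"],c["cy"]);print(np.round(c["world_from_camera"],4).tolist())
print(env.get_state())
E
```

```text
pics
top 593.3823485497629 593.3823485497629 327.0543062223427 237.86238489606615
[[0.0215, -0.9952, 0.0958, 0.3047], [-0.9996, -0.0198, 0.0186, -0.0616], [-0.0166, -0.0962, -0.9952, 1.5618], [0.0, 0.0, 0.0, 1.0]]
side 448.49557076075615 448.49557076075615 318.6190181297369 236.83903897455176
[[-0.9555, -0.1325, 0.2637, 0.1315], [-0.2949, 0.466, -0.8342, 0.9552], [-0.0124, -0.8748, -0.4843, 0.7106], [0.0, 0.0, 0.0, 1.0]]
{'clock': 0.1, 'joint_pos': array([-1.39559882e+00,  3.13926494e-01,  4.51142698e-02,  1.30357385e+00,
        1.69991686e-05,  1.43116867e+00]), 'qvel': array([-0.00020827, -0.0028758 ,  0.00027629, -0.00158113, -0.00083208,
       -0.00052115]), 'tau': array([ 2.77545420e-03, -4.81724167e+01,  2.99244189e+01,  1.26140282e-02,
       -1.26677937e-04, -2.03814118e-06]), 'tcp_pos': array([ 0.17795342, -0.54631551,  0.23050621]), 'orientation': array([-7.94898392e-04,  9.87635890e-01,  1.56763251e-01, -5.63777298e-06]), 'wrist_force': array([-0.04945253, -0.74971871, -0.47901677]), 'ft_torque': array([ 0.03514113,  0.0504447 , -0.04880903]), 'grip_force': 0.0, 'finger_gap': 0.08565881716942475}
```

View pics/top0.png

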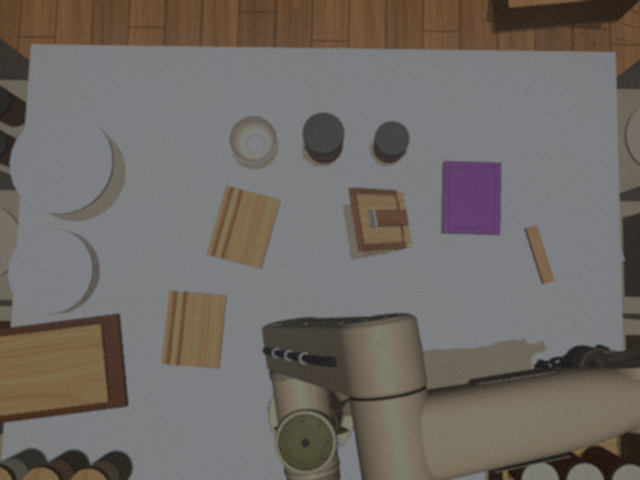

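View pics/side0.png

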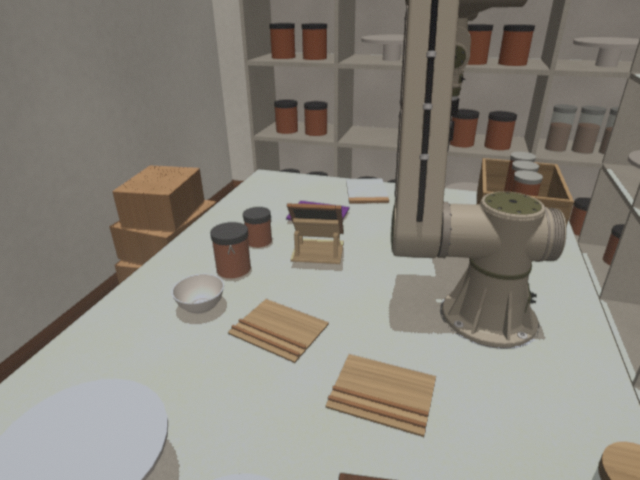

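The top view shows these candidates:
- **Sign:** the wooden panel on the rack at (380,218), with its hinge at (373,218) and leg tip near (408,217). The purple panel at (472,198) is a look-alike. I choose the wooden one.
- **Ledge:** one at (244,227) and one at (195,329), with the base near (305,440). I choose (244,227), the farther one, whose groove is on its left.

Next is a close crop to check and measure.

```bash
cat > h.py <<'E'
from workcell import env, read_camera, get_calibration
import cv2,numpy as np
from scipy.spatial.transform import Rotation as R
def ray(n,u,v,c=None):
    c=c or get_calibration(n); M=np.array(c["world_from_camera"])
    d=M[:3,:3]@np.array([(u-c["cx"])/c["fx"],(v-c["cy"])/c["fy"],1]); return M[:3,3],d
def onz(n,u,v,z,c=None):
    o,d=ray(n,u,v,c); return o+d*(z-o[2])/d[2]
E
python3 - <<'E'
from h import *
im=cv2.imread("pics/top0.png")
a=cv2.resize(im[175:285,195:425],None,fx=3.4,fy=3.4,interpolation=cv2.INTER_CUBIC)
cv2.imwrite("pics/crop1.png",a)
hsv=cv2.cvtColor(im,cv2.COLOR_BGR2HSV)
m=((hsv[...,1]>60)&(hsv[...,0]<25)).astype(np.uint8)*255
for (x0,y0,x1,y1) in((195,175,290,280),(340,175,425,265)):
    mm=np.zeros_like(m); mm[y0:y1,x0:x1]=m[y0:y1,x0:x1]
    cs=max(cv2.findContours(mm,0,2)[0],key=cv2.contourArea)
    r=cv2.minAreaRect(cs); b=cv2.boxPoints(r); ap=cv2.approxPolyDP(cs,4,True)[:,0]
    print(r,b.tolist(),ap.tolist())
    if x0<300:
        P=[onz("top",*q,0.008) for q in b]; print(np.round(P,4), np.mean(P,0),[np.linalg.norm(P[i]-P[i-1]) for i in range(4)])
for n,u,v,z in(("sm",390,135,.105),("big",323,130,.13),("bowl",253,138,.06)): print(n,onz("top",u,v,z))
E
```

```text
((243.25929260253906, 226.7664794921875), (55.61639404296875, 71.13973999023438), 15.5241117477417) [[206.94552612304688, 253.59600830078125], [225.98565673828125, 185.0515899658203], [279.57305908203125, 199.93695068359375], [260.5329284667969, 268.48138427734375]] [[226, 187], [208, 253], [260, 267], [279, 201]]
[[0.4065 0.2829 0.008 ]
 [0.5902 0.2395 0.008 ]
 [0.5529 0.0955 0.008 ]
 [0.3702 0.1402 0.008 ]] [0.4799397  0.18952485 0.008     ] [np.float64(0.14716236306618896), np.float64(0.18878505623145883), np.float64(0.14875300255123497), np.float64(0.18801640384312163)]
((379.5440368652344, 217.7934112548828), (67.69268798828125, 53.946475982666016), 81.46923065185547) [[347.84844970703125, 188.32275390625], [401.19805908203125, 180.3203125], [411.2396240234375, 247.26406860351562], [357.8900146484375, 255.26651000976562]] [[350, 188], [358, 249], [366, 254], [406, 246], [410, 239], [402, 193]]
sm [ 0.70690444 -0.18641734  0.105     ]
big [ 0.70982459 -0.01905828  0.13      ]
bowl [0.70540258 0.16392164 0.06      ]
```

View pics/crop1.png

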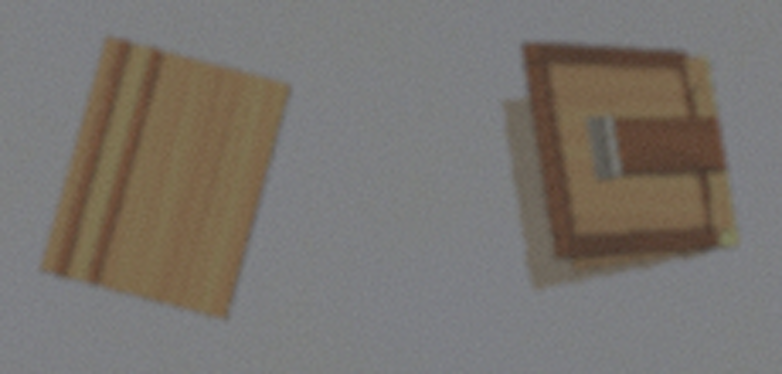

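```bash
python3 - <<'E'
from h import *
f=lambda x,y:(195+x/3.4-.35,175+y/3.4-.35)
T=[onz("top",*f(*q),.199) for q in((524,43),(563,258))]
B=[onz("top",*f(*q),.054) for q in((686,53),(718,246))]
H=[onz("top",*f(*q),.157) for q in((590,117),(600,179))]
Tp=[onz("top",*f(*q),.07) for q in((722,117),(727,173))]
for P in(T,B,H,Tp):
    d=P[0]-P[1]; print(np.round(P,4).tolist(),np.mean(P,0),np.linalg.norm(d),np.degrees(np.arctan2(d[1],d[0])))
m=np.mean(T,0)-np.mean(B,0); print(m,np.linalg.norm(m),np.degrees(np.arctan2(-m[1],-m[0])))
s=env.get_state(); Rt=R.from_quat(np.roll(s["orientation"],-1)).as_matrix(); print(Rt)
C=np.array(get_calibration("wrist")["world_from_camera"]); print(Rt.T@(C[:3,3]-s["tcp_pos"]), Rt.T@C[:3,:3], get_calibration("wrist")["fx"])
E
```

```text
[[0.5551, -0.0841, 0.199], [0.4082, -0.1131, 0.199]] [ 0.48164393 -0.09855944  0.199     ] 0.14971589757521983 11.176017640394589
[[0.5763, -0.2089, 0.054], [0.4306, -0.2343, 0.054]] [ 0.5034361  -0.22155993  0.054     ] 0.1479574853151397 9.881098656065
[[0.511, -0.132, 0.157], [0.4674, -0.1396, 0.157]] [ 0.48918867 -0.13581813  0.157     ] 0.044333501073662185 9.922912951391352
[[0.5257, -0.2346, 0.07], [0.4838, -0.2386, 0.07]] [ 0.50470868 -0.23658724  0.07      ] 0.042113334019601906 5.536593215512082
[-0.02179217  0.1230005   0.145     ] 0.19138709716556282 -79.95308282522743
[[ 9.50850566e-01  3.09650017e-01 -2.60357846e-04]
 [ 3.09650035e-01 -9.50849303e-01  1.56837277e-03]
 [ 2.38085578e-04 -1.57190795e-03 -9.99998736e-01]]
[ 0.0669225   0.00073948 -0.14239319] [[ 4.57706229e-04 -9.63594045e-01 -2.67369233e-01]
 [ 9.99999741e-01  2.92356697e-04  6.58239306e-04]
 [-5.56108290e-04 -2.67369465e-01  9.63593929e-01]] 380.2864274740799
```

```bash
cat >> h.py <<'E'
Z=np.array([0,0,1.])
def frame(az,lean):  # sign axes; lean: tilt of z towards -x (neg = towards +x)
    hx=np.array([np.cos(az),np.sin(az),0]); y=np.cross(Z,hx)
    return np.c_[np.cos(lean)*hx+np.sin(lean)*Z, y, -np.sin(lean)*hx+np.cos(lean)*Z]
D=np.radians
RS=frame(D(-79.7),D(40)); OS=np.array([.5027,-.2157,.050])
def now():
    s=env.get_state(); return R.from_quat(np.roll(s["orientation"],-1)), s["tcp_pos"], s
def row(p,M):   # shares for target TCP pos p, tool axes M
    r,t,_=now(); return np.round(np.r_[r.inv().apply(p-t)/.2,(r.inv()*R.from_matrix(M)).as_rotvec()/(np.pi/2)],3).tolist()
def legtool(tilt,rs=RS):  # tool y = sign y, tool z tilted from down towards -rack x
    hx=np.cross(rs[:,1],Z); z=-np.sin(tilt)*hx-np.cos(tilt)*Z
    return np.c_[np.cross(rs[:,1],z),rs[:,1],z]
E
python3 - <<'E'
from h import *
M=legtool(D(35)); P=OS+RS@np.array([.013+.004,0,.035])
print(P); 
S=P-.10*M[:,2]
print("to standoff",S,row(S,M)); print("half",row(np.array([.35,-.42,.30]),legtool(0)))
E
```

```text
[ 0.50100588 -0.20637788  0.08773894]
to standoff [ 0.51126156 -0.2628112   0.16965415] [2.023, -0.831, 0.306, 0.278, 0.318, -0.884]
half [1.014, -0.335, -0.347, -0.001, -0.001, -0.914]
```

Emit:
{"name": "jog_arm", "arguments": {"motion": [0.5,-0.17,-0.3,0,0,-0.2,1,1,-0.33,-0.35,0,0,-0.4,1,1,-0.33,-0.35,0,0,-0.6,0.9,1,-0.33,-0.35,0,0,-0.8,0.75,1,-0.33,-0.35,0,0,-0.91,0.7,1,-0.33,-0.35,0,0,-0.91,0.7,1,-0.33,-0.35,0,0,-0.91,0.7,1,-0.33,-0.35,0,0,-0.91,0.7,1,-0.33,-0.35,0,0,-0.91,0.7], "newtons": 30}}

```text
clock: 1.23
tcp_pos: [0.3477, -0.4219, 0.3009]
orientation: [-0.0, 0.644, 0.765, 0.0]
wrist_force: [0.1, -0.2, -0.7]
finger_gap: 0.06
grip_force: 0.0
```

```bash
python3 - <<'E'
from h import *
M=legtool(D(35)); P=OS+RS@np.array([.017,0,.035]); S=P-.12*M[:,2]
print(row(S,M),env.get_state()["joint_pos"])
E
```

```text
[0.586, 0.943, 0.574, 0.001, 0.388, -0.005] [-1.02841730e+00  2.49380385e-01  1.28728277e-01  1.45101779e+00
 -5.58630877e-05  3.70259122e-01]
```

Emit:
{"name": "jog_arm", "arguments": {"motion": [0.2,0.3,0.19,0,0.1,0,0.7,0.4,0.6,0.38,0,0.2,0,0.7,0.59,0.94,0.57,0,0.3,0,0.7,0.59,0.94,0.57,0,0.39,0,0.7,0.59,0.94,0.57,0,0.39,0,0.7,0.59,0.94,0.57,0,0.39,0,0.7,0.59,0.94,0.57,0,0.39,0,0.7]}}

```text
clock: 2.1
tcp_pos: [0.5125, -0.2745, 0.1905]
orientation: [-0.228, 0.614, 0.73, 0.194]
wrist_force: [-1.0, 0.0, 1.0]
finger_gap: 0.0597
grip_force: 0.0
```

```bash
python3 - <<'E'
from h import *
print(now()[1],env.get_state()["joint_pos"])
im=read_camera("wrist"); cv2.imwrite("pics/w1.png",im[:,:,::-1]); c=get_calibration("wrist"); W=np.array(c["world_from_camera"]); np.save("w1.npy",W)
def proj(p):
    q=W[:3,:3].T@(p-W[:3,3]); return np.round([c["cx"]+c["fx"]*q[0]/q[2],c["cy"]+c["fy"]*q[1]/q[2]])
for l in((.006,-.075,0),(.006,.075,0),(.006,-.075,.19),(.006,.075,.19),(.013,-.02,.128),(.013,.02,.128),(.017,-.02,.005),(.017,.02,.005)): print(l,proj(OS+RS@np.array(l)))
E
```

```text
[ 0.51249461 -0.27445614  0.19046306] [-0.80104186  0.75385006  0.49189179  1.82920632  0.32903191  0.50877284]
(0.006, -0.075, 0) [224. 258.]
(0.006, 0.075, 0) [413. 257.]
(0.006, -0.075, 0.19) [179. -32.]
(0.006, 0.075, 0.19) [456. -33.]
(0.013, -0.02, 0.128) [286.  90.]
(0.013, 0.02, 0.128) [351.  90.]
(0.017, -0.02, 0.005) [293. 260.]
(0.017, 0.02, 0.005) [345. 260.]
```

View pics/w1.png

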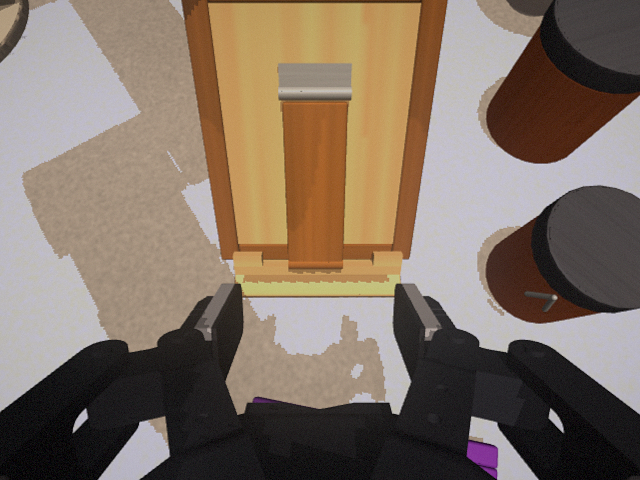

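```bash
sed -i 's/OS=np.array(\[.5027,-.2157,.050\])/OS=np.array([.5004,-.2161,.050])/' h.py; python3 - <<'E'
from h import *
M=legtool(D(35))
for x in(.03,.010): print(x,row(OS+RS@np.array([x,0,.035]),M))
E
```

```text
0.03 [-0.027, -0.011, 0.558, 0.005, 0.003, -0.003]
0.01 [-0.001, -0.012, 0.654, 0.005, 0.003, -0.003]
```

Emit:
{"name": "jog_arm", "arguments": {"motion": [-0.02,-0.01,0.25,0,0,0,0.7,-0.02,-0.01,0.45,0,0,0,0.7,-0.02,-0.01,0.55,0,0,0,0.7,-0.01,-0.01,0.6,0,0,0,0.7,0,-0.01,0.63,0,0,0,0.7,0,-0.01,0.65,0,0,0,0.7,0,-0.01,0.65,0,0,0,0.6,0,-0.01,0.65,0,0,0,0.5,0,-0.01,0.65,0,0,0,0.4,0,-0.01,0.65,0,0,0,0.35,0,-0.01,0.65,0,0,0,0.35], "newtons": 25}}

```text
clock: 3.52
tcp_pos: [0.498, -0.2005, 0.081]
orientation: [-0.23, 0.613, 0.73, 0.194]
wrist_force: [0.3, -1.0, 1.1]
finger_gap: 0.0394
grip_force: 27.7
```

```bash
python3 - <<'E'
from h import *
r,t,s=now(); print("tcp in sign",RS.T@(t-OS),s["wrist_force"],s["finger_gap"],s["grip_force"])
im=read_camera("wrist"); cv2.imwrite("pics/w2.png",im[:,:,::-1])
H=OS+RS@np.array([.013,0,.128]); M0=r.as_matrix()
for a in(.1,.2,.3,.4,.5,.6,.7,.74,.78):
    Q=R.from_rotvec(-a*RS[:,1]).as_matrix(); print(a,row(H+Q@(t-H),Q@M0))
E
```

```text
tcp in sign [0.00780403 0.00041759 0.03389783] [ 0.34607773 -1.02979329  1.14901284] 0.03944335327501593 27.74415671825409
0.1 [-0.012, 0.0, -0.046, -0.0, -0.064, -0.0]
0.2 [-0.02, 0.0, -0.092, -0.001, -0.127, -0.001]
0.3 [-0.023, 0.001, -0.139, -0.001, -0.191, -0.001]
0.4 [-0.022, 0.001, -0.186, -0.001, -0.255, -0.001]
0.5 [-0.015, 0.001, -0.233, -0.002, -0.318, -0.001]
0.6 [-0.004, 0.001, -0.279, -0.002, -0.382, -0.002]
0.7 [0.011, 0.001, -0.323, -0.002, -0.446, -0.002]
0.74 [0.018, 0.001, -0.34, -0.002, -0.471, -0.002]
0.78 [0.027, 0.001, -0.358, -0.003, -0.497, -0.002]
```

View pics/w2.png

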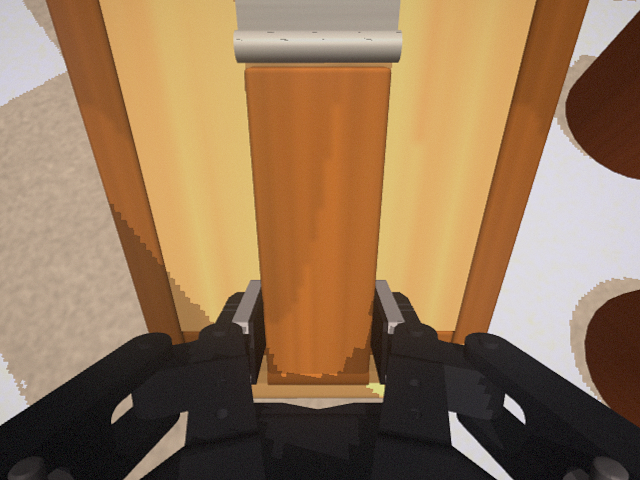

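The leg is held between the pads at columns 260–380, just above its tip at row 380. Now I swing it out.

Emit:
{"name": "jog_arm", "arguments": {"motion": [-0.012,0,-0.046,0,-0.064,0,0.35,-0.02,0,-0.092,0,-0.127,0,0.35,-0.023,0,-0.139,0,-0.191,0,0.35,-0.022,0,-0.186,0,-0.255,0,0.35,-0.015,0,-0.233,0,-0.318,0,0.35,-0.01,0,-0.256,0,-0.35,0,0.35,-0.01,0,-0.256,0,-0.35,0,0.35]}}

```text
clock: 4.45
tcp_pos: [0.5031, -0.2307, 0.1221]
orientation: [-0.024, 0.643, 0.766, 0.02]
wrist_force: [0.2, -2.5, -1.0]
finger_gap: 0.0391
grip_force: 27.4
```

```bash
python3 - <<'E'
from h import *
r,t,s=now(); print("tcp in sign",RS.T@(t-OS),RS.T@s["wrist_force"],s["ft_torque"])
im=read_camera("wrist"); cv2.imwrite("pics/w3.png",im[:,:,::-1])
H=OS+RS@np.array([.013,0,.128]); M0=r.as_matrix()
for a in(.05,.1,.15,.2,.25,.3): 
    Q=R.from_rotvec(-a*RS[:,1]).as_matrix(); print(a,row(H+Q@(t-H),Q@M0))
E
```

```text
tcp in sign [5.77134078e-02 9.49485616e-05 4.57304758e-02] [ 1.28525198 -0.27550606 -2.33570315] [-0.62703179 -0.13773475 -0.0934833 ]
0.05 [-0.006, 0.0, -0.024, -0.0, -0.033, -0.0]
0.1 [-0.012, 0.0, -0.047, -0.0, -0.065, -0.0]
0.15 [-0.016, 0.0, -0.07, -0.001, -0.096, -0.0]
0.2 [-0.019, 0.0, -0.093, -0.001, -0.128, -0.0]
0.25 [-0.021, 0.0, -0.117, -0.001, -0.16, -0.0]
0.3 [-0.022, 0.0, -0.14, -0.001, -0.192, -0.0]
```

View pics/w3.png

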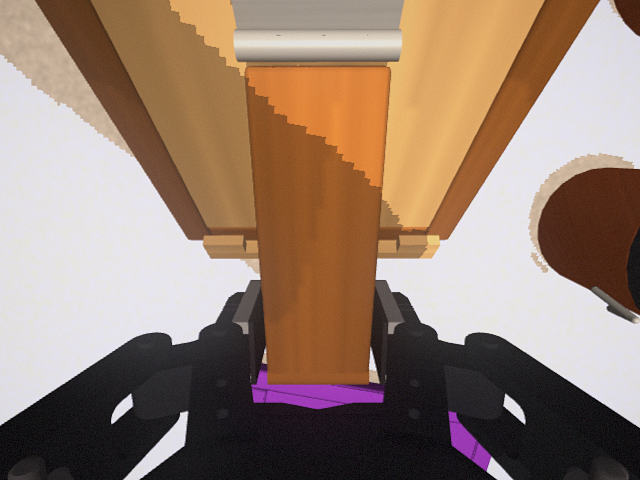

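Emit:
{"name": "jog_arm", "arguments": {"motion": [-0.006,0,-0.024,0,-0.033,0,0.35,-0.01,0,-0.038,0,-0.052,0,0.35,-0.01,0,-0.038,0,-0.052,0,0.35]}}

```text
clock: 4.88
tcp_pos: [0.5032, -0.2333, 0.129]
orientation: [0.008, 0.643, 0.766, -0.007]
wrist_force: [-0.3, -3.5, -3.0]
finger_gap: 0.0392
grip_force: 27.5
```

Emit:
{"name": "jog_arm", "arguments": {"motion": [-0.003,0,-0.015,0,-0.02,0,0.35,-0.003,0,-0.015,0,-0.02,0,0.35,-0.003,0,-0.015,0,-0.02,0,0.35]}}

```text
clock: 5.25
tcp_pos: [0.5028, -0.2331, 0.1304]
orientation: [0.018, 0.643, 0.766, -0.017]
wrist_force: [1.8, -3.9, -12.9]
finger_gap: 0.0392
grip_force: 28.4
```

Emit:
{"name": "jog_arm", "arguments": {"motion": [-0.003,0,-0.015,0,-0.02,0,0.35,-0.003,0,-0.015,0,-0.02,0,0.35,-0.003,0,-0.015,0,-0.02,0,0.35]}}

```text
clock: 5.62
tcp_pos: [0.5021, -0.2322, 0.1332]
orientation: [0.029, 0.642, 0.765, -0.026]
wrist_force: [2.0, 1.8, -21.7]
finger_gap: 0.0392
grip_force: 28.7
```

Emit:
{"name": "jog_arm", "arguments": {"motion": [0.003,0,0.015,0,0.02,0,0.35,0.004,0,0.022,0,0.028,0,0.35,0.004,0,0.022,0,0.028,0,0.35]}}

```text
clock: 6.0
tcp_pos: [0.504, -0.2341, 0.1319]
orientation: [0.015, 0.643, 0.766, -0.012]
wrist_force: [-1.6, 3.5, -5.2]
finger_gap: 0.0396
grip_force: 30.3
```

```bash
python3 - <<'E'
from h import *
r,t,s=now(); q=RS.T@(t-OS); print("tcp in sign",q,s["wrist_force"],s["ft_torque"],np.arctan2(q[0]-.013,.128-q[2]))
E
```

```text
tcp in sign [0.06672106 0.00030233 0.0508955 ] [-1.58557362  3.51295713 -5.15364261] [0.87929943 0.5908526  0.1502206 ] 0.6085283476426631
```

Emit:
{"name": "jog_arm", "arguments": {"motion": [0,0,0,0,0,0,0.45,0,0,0,0,0,0,0.7,0,0,0,0,0,0,0.7,0,0,-0.05,0,0,0,0.7,0,0,-0.25,0,0,0,0.7,0,0,-0.5,0,0,0,0.7,0,0,-0.6,0,0,0,0.7,0,0,-0.6,0,0,0,0.7]}}

```text
clock: 7.0
tcp_pos: [0.5042, -0.2302, 0.2536]
orientation: [0.017, 0.643, 0.765, -0.012]
wrist_force: [-0.1, 0.1, -0.7]
finger_gap: 0.0601
grip_force: 0.0
```

```bash
python3 - <<'E'
from h import *
print(env.get_state()["tcp_pos"])
im=read_camera("wrist"); c=get_calibration("wrist"); W=np.array(c["world_from_camera"]); 
def proj(p):
    q=W[:3,:3].T@(p-W[:3,3]); return np.round([c["cx"]+c["fx"]*q[0]/q[2],c["cy"]+c["fy"]*q[1]/q[2]])
for l in((.006,-.075,0),(.006,.075,0),(.006,-.075,.19),(.006,.075,.19),(.013,-.02,.128),(.013,.02,.128)): print(l,proj(OS+RS@np.array(l)))
for a in(.6,.65,.7):
    print(a,[proj(OS+RS@np.array([.013+.123*np.sin(a)+.004*np.cos(a),y,.128-.123*np.cos(a)+.004*np.sin(a)])) for y in(-.02,.02)])
    print(a,[proj(OS+RS@np.array([.013+.123*np.sin(a)-.004*np.cos(a),y,.128-.123*np.cos(a)-.004*np.sin(a)])) for y in(-.02,.02)])
cv2.imwrite("pics/w4.png",im[:,:,::-1])
E
```

```text
[ 0.50418418 -0.23018075  0.2535504 ]
(0.006, -0.075, 0) [234. 186.]
(0.006, 0.075, 0) [401. 185.]
(0.006, -0.075, 0.19) [143. -31.]
(0.006, 0.075, 0.19) [489. -33.]
(0.013, -0.02, 0.128) [282.  86.]
(0.013, 0.02, 0.128) [351.  86.]
0.6 [array([291., 260.]), array([345., 260.])]
0.6 [array([292., 254.]), array([344., 253.])]
0.65 [array([290., 265.]), array([345., 264.])]
0.65 [array([291., 259.]), array([344., 258.])]
0.7 [array([290., 269.]), array([346., 269.])]
0.7 [array([291., 263.]), array([345., 263.])]
```

View pics/w4.png

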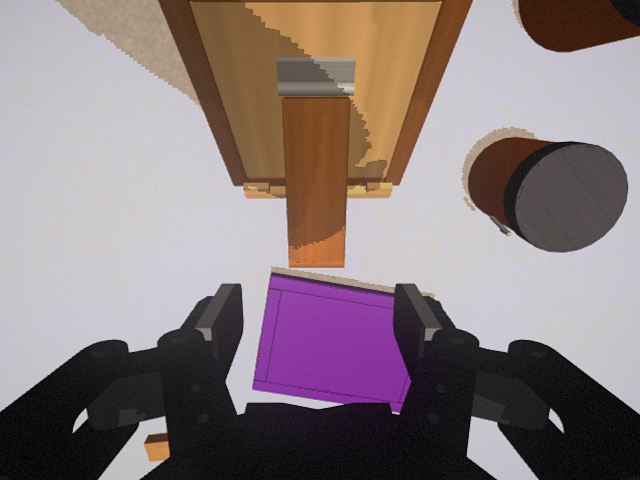

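The leg tip is at rows 262–268, which matches about 0.70 rad. The sign has not shifted: its lower corners are at (233,186) and (398,186). Next is the grip on the top edge.

```bash
cat >> h.py <<'E'
def signtool(rs): return np.c_[-rs[:,1],-rs[:,0],-rs[:,2]]
E
python3 - <<'E'
from h import *
M=signtool(RS); S=OS+RS@np.array([0,0,.275]); print(S,row(S,M))
r,t,_=now(); rel=(r.inv()*R.from_matrix(M)).as_rotvec()
for f in(.15,.3,.45,.6,.75,.9,1): 
    p=t+(S-t)*f; p[2]+=.08*np.sin(np.pi*f); print(f,row(p,(r*R.from_rotvec(rel*f)).as_matrix()))
E
```

```text
[ 0.46879374 -0.04218199  0.26066222] [0.951, -0.009, -0.083, 0.328, -0.329, -0.965]
0.15 [0.135, -0.001, -0.194, 0.049, -0.049, -0.145]
0.3 [0.272, -0.002, -0.348, 0.098, -0.099, -0.289]
0.45 [0.412, -0.003, -0.432, 0.148, -0.148, -0.434]
0.6 [0.555, -0.004, -0.43, 0.197, -0.197, -0.579]
0.75 [0.702, -0.006, -0.345, 0.246, -0.246, -0.724]
0.9 [0.851, -0.008, -0.198, 0.295, -0.296, -0.868]
1 [0.951, -0.009, -0.083, 0.328, -0.329, -0.965]
```

Emit:
{"name": "jog_arm", "arguments": {"motion": [0.05,0,-0.15,0.033,-0.033,-0.1,0.5,0.14,0,-0.3,0.066,-0.066,-0.2,0.5,0.27,0,-0.43,0.1,-0.1,-0.3,0.5,0.41,0,-0.45,0.137,-0.137,-0.4,0.5,0.5,0,-0.44,0.17,-0.17,-0.5,0.5,0.6,0,-0.41,0.205,-0.205,-0.6,0.5,0.7,0,-0.345,0.24,-0.24,-0.7,0.5,0.8,0,-0.25,0.27,-0.27,-0.8,0.5,0.9,-0.01,-0.15,0.307,-0.307,-0.9,0.5,0.95,-0.01,-0.08,0.328,-0.329,-0.965,0.5,0.95,-0.01,-0.08,0.328,-0.329,-0.965,0.5,0.95,-0.01,-0.08,0.328,-0.329,-0.965,0.5]}}

```text
clock: 8.55
tcp_pos: [0.4682, -0.0423, 0.2596]
orientation: [0.03, -0.084, 0.936, -0.34]
wrist_force: [0.3, -0.3, -0.4]
finger_gap: 0.0425
grip_force: 0.0
```

```bash
python3 - <<'E'
from h import *
r,t,s=now(); print(s["joint_pos"],RS.T@(t-OS)); M=signtool(RS)
im=read_camera("wrist"); c=get_calibration("wrist"); W=np.array(c["world_from_camera"]); 
def proj(p):
    q=W[:3,:3].T@(p-W[:3,3]); return np.round([c["cx"]+c["fx"]*q[0]/q[2],c["cy"]+c["fy"]*q[1]/q[2]])
for l in((.006,-.075,.19),(.006,.075,.19),(-.006,-.075,.19),(-.006,.075,.19),(.013,-.02,.128)): print(l,proj(OS+RS@np.array(l)))
for z in(.23,.18,.156): print(z,row(OS+RS@np.array([0,0,z]),M))
cv2.imwrite("pics/w5.png",im[:,:,::-1])
E
```

```text
[ 0.15133896  0.10150316 -0.32455012  1.12293019 -0.6958629  -0.03548226] [-0.00063991 -0.00058029  0.27415958]
(0.006, -0.075, 0.19) [308. 116.]
(0.006, 0.075, 0.19) [309. 349.]
(-0.006, -0.075, 0.19) [329. 116.]
(-0.006, 0.075, 0.19) [327. 349.]
(0.013, -0.02, 0.128) [301. 194.]
0.23 [-0.002, -0.001, 0.222, 0.001, -0.001, -0.001]
0.18 [-0.002, -0.002, 0.472, 0.001, -0.001, -0.001]
0.156 [-0.002, -0.002, 0.592, 0.001, -0.001, -0.001]
```

View pics/w5.png

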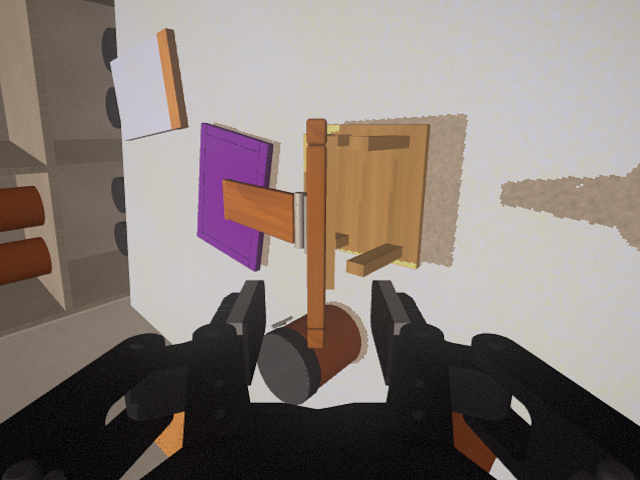

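The top edge lies at columns 306–327, rows 119–348, midway between the open fingers and as predicted. I'll descend and grip.

Emit:
{"name": "jog_arm", "arguments": {"motion": [0,0,0.22,0,0,0,0.5,0,0,0.4,0,0,0,0.5,0,0,0.5,0,0,0,0.5,0,0,0.56,0,0,0,0.5,0,0,0.59,0,0,0,0.5,0,0,0.59,0,0,0,0.4,0,0,0.59,0,0,0,0.3,0,0,0.59,0,0,0,0.2,0,0,0.59,0,0,0,0.1,0,0,0.59,0,0,0,0.05,0,0,0.59,0,0,0,0.05], "newtons": 50}}

```text
clock: 9.98
tcp_pos: [0.4821, -0.1169, 0.1702]
orientation: [0.031, -0.084, 0.936, -0.341]
wrist_force: [-1.3, -1.5, 5.1]
finger_gap: 0.0114
grip_force: 50.6
```

Emit:
{"name": "jog_arm", "arguments": {"motion": [0,0,-0.02,0,0,0,0.05,0,0,-0.06,0,0,0,0.05,0,0,-0.1,0,0,0,0.05,0,0,-0.15,0,0,0,0.05,0,0,-0.15,0,0,0,0.05]}}

```text
clock: 10.6
tcp_pos: [0.478, -0.098, 0.1926]
orientation: [0.03, -0.085, 0.936, -0.341]
wrist_force: [-1.0, -3.0, 2.6]
finger_gap: 0.0113
grip_force: 50.2
```

```bash
python3 - <<'E'
from h import *
r,t,s=now(); print(s["joint_pos"],RS.T@(t-OS),s["wrist_force"],s["ft_torque"])
LX=np.array([-.2487,-.9686,0]); az=np.arctan2(LX[1],LX[0]); print(np.degrees(az))
G=np.array([.480,.1895,.008])-.045*LX; print(G)
RL=frame(az,D(-12)); M=signtool(RL)
# sign origin in tool now (nominal): 
o=r.inv().apply(OS+RS@np.array([0,0,.03])-t); print("origin in tool",o)
P=G+[0,0,.10]-M@o; print(P,row(P,M))
rel=(r.inv()*R.from_matrix(M)).as_rotvec()
for f in np.linspace(.1,1,10):
    p=t+(P-t)*f; p[2]+=.10*np.sin(np.pi*f); print(round(f,1),row(p,(r*R.from_rotvec(rel*f)).as_matrix()))
E
```

```text
[ 0.02679758  0.11517998 -0.48735769  0.84238365 -0.68851247 -0.19901131] [-0.00042073 -0.00090581  0.18654084] [-0.97409123 -2.99082298  2.61941754] [-0.91864408  0.01292378 -0.4929026 ]
-104.40032127801952
[0.4911915 0.233087  0.008    ]
origin in tool [-0.00106285 -0.00043142  0.15653982]
[0.48217284 0.20223616 0.26120875] [-0.289, 0.908, -1.21, -0.569, 0.068, 0.276]
0.1 [-0.029, -0.009, -0.239, -0.057, 0.007, 0.028]
0.2 [-0.057, -0.007, -0.467, -0.114, 0.014, 0.055]
0.3 [-0.086, 0.012, -0.673, -0.171, 0.02, 0.083]
0.4 [-0.115, 0.057, -0.848, -0.227, 0.027, 0.11]
0.5 [-0.144, 0.133, -0.988, -0.284, 0.034, 0.138]
0.6 [-0.173, 0.239, -1.09, -0.341, 0.041, 0.166]
0.7 [-0.201, 0.375, -1.157, -0.398, 0.047, 0.193]
0.8 [-0.231, 0.537, -1.193, -0.455, 0.054, 0.221]
0.9 [-0.26, 0.718, -1.207, -0.512, 0.061, 0.248]
1.0 [-0.289, 0.908, -1.21, -0.569, 0.068, 0.276]
```

```bash
python3 - <<'E'
from h import *
r,t,s=now()
for d in([0,-.005,.06],[0,-.01,.145]): print(row(t+np.array(d),r.as_matrix()))
E
```

```text
[0.005, -0.212, -0.214, -0.0, 0.0, -0.0]
[0.01, -0.504, -0.524, -0.0, 0.0, -0.0]
```

Emit:
{"name": "jog_arm", "arguments": {"motion": [0,-0.07,-0.07,0,0,0,0.05,0,-0.2,-0.2,0,0,0,0.05,0,-0.35,-0.36,0,0,0,0.05,0,-0.5,-0.52,0,0,0,0.05,0,-0.5,-0.52,0,0,0,0.05]}}

```text
clock: 11.22
tcp_pos: [0.4814, -0.1066, 0.3379]
orientation: [0.033, -0.085, 0.937, -0.339]
wrist_force: [0.3, -0.1, -3.8]
finger_gap: 0.0114
grip_force: 49.9
```

```bash
cat >> h.py <<'E'
RLZ=D(-104.4); G=np.array([.4912,.2331,.008]); OT=np.array([-.0011,-.0004,.1565])
def place(off,lean,az=RLZ):  # tool pose with sign origin at groove point + off (ledge x,y,z)
    F=frame(az,0); M=signtool(frame(az,-lean)); return G+F@np.array(off)-M@OT, M
E
python3 - <<'E'
from h import *
r,t,s=now(); print(s["wrist_force"])
P,M=place([0,0,.10],D(12)); print(P)
rel=(r.inv()*R.from_matrix(M)).as_rotvec()
for f in np.linspace(.1,1,10):
    p=t+(P-t)*f; print(round(f,1),row(p,(r*R.from_rotvec(rel*f)).as_matrix()))
E
```

```text
[ 0.31064515 -0.11160141 -3.79271718]
[0.48213994 0.20223659 0.26116326]
0.1 [-0.028, 0.141, -0.068, -0.057, 0.007, 0.028]
0.2 [-0.056, 0.283, -0.135, -0.113, 0.014, 0.055]
0.3 [-0.084, 0.424, -0.203, -0.17, 0.021, 0.083]
0.4 [-0.112, 0.565, -0.27, -0.226, 0.028, 0.11]
0.5 [-0.14, 0.707, -0.338, -0.283, 0.035, 0.138]
0.6 [-0.168, 0.848, -0.406, -0.339, 0.042, 0.166]
0.7 [-0.197, 0.989, -0.473, -0.396, 0.049, 0.193]
0.8 [-0.225, 1.13, -0.541, -0.453, 0.057, 0.221]
0.9 [-0.253, 1.272, -0.608, -0.509, 0.064, 0.248]
1.0 [-0.281, 1.413, -0.676, -0.566, 0.071, 0.276]
```

Emit:
{"name": "jog_arm", "arguments": {"motion": [-0.02,0.08,-0.04,-0.035,0,0.017,0.05,-0.05,0.22,-0.1,-0.09,0.01,0.043,0.05,-0.08,0.4,-0.19,-0.16,0.02,0.08,0.05,-0.12,0.58,-0.28,-0.23,0.03,0.113,0.05,-0.15,0.76,-0.37,-0.305,0.038,0.149,0.05,-0.18,0.9,-0.43,-0.36,0.045,0.176,0.05,-0.18,0.92,-0.44,-0.37,0.046,0.18,0.05,-0.18,0.92,-0.44,-0.37,0.046,0.18,0.05]}}

```text
clock: 12.22
tcp_pos: [0.4791, 0.0933, 0.2838]
orientation: [0.017, 0.053, 0.997, -0.054]
wrist_force: [0.2, -0.2, -3.4]
finger_gap: 0.0112
grip_force: 49.9
```

```bash
python3 - <<'E'
from h import *
r,t,s=now(); print(s["joint_pos"],s["wrist_force"])
P,M=place([0,0,.08],D(12)); print(P)
rel=(r.inv()*R.from_matrix(M)).as_rotvec()
for f in (.33,.67,1):
    p=t+(P-t)*f; print(round(f,1),row(p,(r*R.from_rotvec(rel*f)).as_matrix()))
E
```

```text
[ 0.09700628  0.12741579 -0.06788615  1.35846727 -0.11192761  0.20142859] [ 0.16806318 -0.20006768 -3.44601039]
[0.48213994 0.20223659 0.24116326]
0.3 [0.016, 0.186, 0.05, -0.066, 0.007, 0.032]
0.7 [0.033, 0.377, 0.102, -0.133, 0.013, 0.064]
1 [0.049, 0.563, 0.153, -0.199, 0.02, 0.096]
```

Emit:
{"name": "jog_arm", "arguments": {"motion": [0.01,0.1,0.02,-0.035,0,0.017,0.05,0.025,0.28,0.07,-0.1,0.01,0.048,0.05,0.04,0.45,0.12,-0.16,0.016,0.077,0.05,0.049,0.563,0.153,-0.199,0.02,0.096,0.05,0.049,0.563,0.153,-0.199,0.02,0.096,0.05,0.049,0.563,0.153,-0.199,0.02,0.096,0.05]}}

```text
clock: 12.98
tcp_pos: [0.4833, 0.2017, 0.2428]
orientation: [0.015, 0.125, 0.987, 0.103]
wrist_force: [0.7, 0.4, -2.2]
finger_gap: 0.0115
grip_force: 49.9
```

```bash
python3 - <<'E'
from h import *
r,t,s=now(); print(t,s["joint_pos"],s["wrist_force"])
im=read_camera("wrist"); c=get_calibration("wrist"); W=np.array(c["world_from_camera"]); np.save("w6.npy",W)
def proj(p):
    q=W[:3,:3].T@(p-W[:3,3]); return np.round([c["cx"]+c["fx"]*q[0]/q[2],c["cy"]+c["fy"]*q[1]/q[2]],1)
F=frame(RLZ,0)
for l in((-.062,.095,.016),(-.054,.095,.016),(-.036,.095,.016),(-.028,.095,.016),(.075,.095,.008),(.075,-.095,.008),(-.062,-.095,.016),(-.028,-.095,.016)): print(l,proj(G-[0,0,.008]+F@(np.array(l)+[.045,0,0])))
S=r.apply(OT)+t; RS_=np.c_[-r.as_matrix()[:,1],-r.as_matrix()[:,0],-r.as_matrix()[:,2]]
for l in((.006,-.075,0),(.006,.075,0),(-.006,-.075,0),(-.006,.075,0),(.006,-.075,.19),(-.006,-.075,.19),(.006,.075,.19)): print("sign",l,proj(S+RS_@np.array(l)))
cv2.imwrite("pics/w6.png",im[:,:,::-1]); cv2.imwrite("pics/side6.png",read_camera("side")[:,:,::-1])
E
```

```text
[0.4832719  0.20169973 0.24284208] [ 0.12961851  0.12110574 -0.18745508  1.18030242  0.19287246  0.38929896] [ 0.7333997   0.36790568 -2.23325557]
(-0.062, 0.095, 0.016) [319.7 285.5]
(-0.054, 0.095, 0.016) [312.3 286.2]
(-0.036, 0.095, 0.016) [295.5 287.6]
(-0.028, 0.095, 0.016) [288.  288.2]
(0.075, 0.095, 0.008) [185.7 293.7]
(0.075, -0.095, 0.008) [165.5  94.4]
(-0.062, -0.095, 0.016) [320.   96.3]
(-0.028, -0.095, 0.016) [283.6  95.6]
sign (0.006, -0.075, 0) [310.5 119.1]
sign (0.006, 0.075, 0) [311.3 301.4]
sign (-0.006, -0.075, 0) [326.4 119.1]
sign (-0.006, 0.075, 0) [325.3 301.4]
sign (0.006, -0.075, 0.19) [297.3 103.1]
sign (-0.006, -0.075, 0.19) [341.4 103.1]
sign (0.006, 0.075, 0.19) [302.9 522.3]
```

View pics/w6.png

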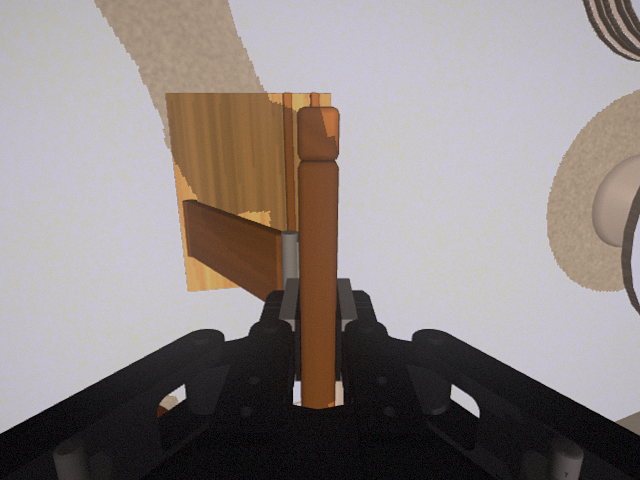

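The far end of the groove runs from column 293 to 311 at row 93, and the ledge corners match the prediction within 1–3 px. The sign in the hand is at columns 298–340, also as predicted. I'll lower to just above the strips.

```bash
python3 - <<'E'
from h import *
for z in(.05,.016): print(row(*place([-.0008,0,z],D(12))))
E
```

```text
[0.008, -0.03, 0.157, 0.001, 0.002, -0.0]
[0.009, -0.065, 0.324, 0.001, 0.002, -0.0]
```

Emit:
{"name": "jog_arm", "arguments": {"motion": [0.004,-0.01,0.06,0,0,0,0.05,0.008,-0.03,0.157,0,0.002,0,0.05,0.009,-0.048,0.24,0,0.002,0,0.05,0.009,-0.06,0.3,0,0.002,0,0.05,0.009,-0.065,0.324,0,0.002,0,0.05,0.009,-0.065,0.324,0,0.002,0,0.05,0.009,-0.065,0.324,0,0.002,0,0.05]}}

```text
clock: 13.95
tcp_pos: [0.4824, 0.2038, 0.1772]
orientation: [0.014, 0.125, 0.987, 0.105]
wrist_force: [0.8, 0.9, -3.5]
finger_gap: 0.0115
grip_force: 49.8
```

```bash
python3 - <<'E'
from h import *
r,t,s=now(); F=frame(RLZ,0); print("origin in groove frame mm",1e3*(F.T@(t+r.apply(OT)-G)),s["wrist_force"],s["ft_torque"])
im=cv2.cvtColor(read_camera("side"),cv2.COLOR_RGB2BGR); a=im[230:380,200:350]
cv2.imwrite("pics/side7.png",cv2.resize(a,None,fx=4,fy=4,interpolation=cv2.INTER_CUBIC))
for z in(.012,.008,.004,0,-.004): print(z,row(*place([-.0008,0,z],D(12))))
E
```

```text
origin in groove frame mm [-1.9386158  -0.07965948 16.15562024] [ 0.75196383  0.92930774 -3.48480574] [-0.32792499  0.03199358 -0.03477635]
0.012 [-0.001, -0.008, 0.019, 0.001, 0.0, -0.0]
0.008 [-0.001, -0.012, 0.039, 0.001, 0.0, -0.0]
0.004 [-0.001, -0.017, 0.058, 0.001, 0.0, -0.0]
0 [-0.001, -0.021, 0.078, 0.001, 0.0, -0.0]
-0.004 [-0.001, -0.025, 0.098, 0.001, 0.0, -0.0]
```

View pics/side7.png

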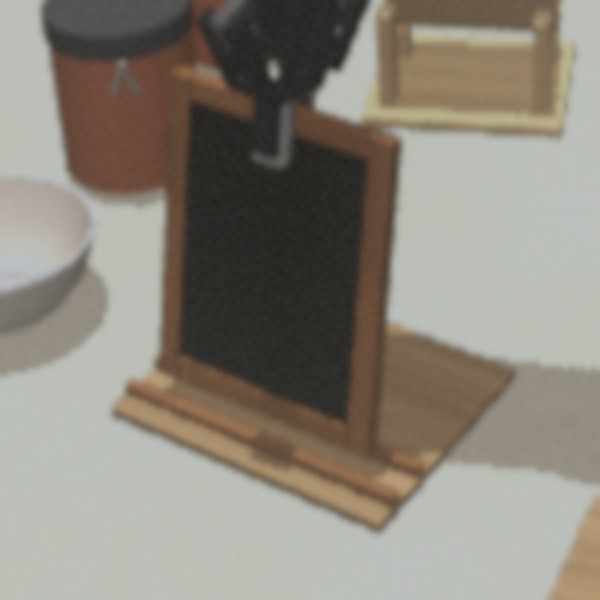

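The side view shows the sign upright just above the groove and parallel to the strips, with its ends inset about equally. I'll lower it slowly.

Emit:
{"name": "jog_arm", "arguments": {"motion": [0,-0.007,0.015,0,0,0,0.05,0,-0.01,0.03,0,0,0,0.05,0,-0.013,0.042,0,0,0,0.05,0,-0.015,0.052,0,0,0,0.05,0,-0.015,0.052,0,0,0,0.05]}}

```text
clock: 14.62
tcp_pos: [0.4816, 0.2031, 0.1656]
orientation: [0.013, 0.125, 0.987, 0.105]
wrist_force: [0.5, 0.1, -2.5]
finger_gap: 0.0112
grip_force: 50.0
```

Emit:
{"name": "jog_arm", "arguments": {"motion": [0,-0.002,0.01,0,0,0,0.05,0,-0.002,0.01,0,0,0,0.05]}}

```text
clock: 14.88
tcp_pos: [0.4818, 0.2031, 0.1638]
orientation: [0.013, 0.125, 0.987, 0.105]
wrist_force: [0.2, 0.4, -3.6]
finger_gap: 0.0116
grip_force: 50.0
```

```bash
python3 - <<'E'
from h import *
r,t,s=now(); F=frame(RLZ,0); print("origin in groove frame mm",1e3*(F.T@(t+r.apply(OT)-G)),F.T@s["wrist_force"],F.T@s["ft_torque"])
E
```

```text
origin in groove frame mm [-1.13147603 -0.55692575  2.65640032] [-0.42244477  0.14662063 -3.55559143] [ 0.11495114 -0.09762361 -0.00795504]
```

Emit:
{"name": "jog_arm", "arguments": {"motion": [0,-0.001,0.005,0,0,0,0.05,0,-0.001,0.005,0,0,0,0.05]}}

```text
clock: 15.12
tcp_pos: [0.4818, 0.2032, 0.1634]
orientation: [0.013, 0.125, 0.987, 0.105]
wrist_force: [-1.9, -0.4, 2.5]
finger_gap: 0.0113
grip_force: 50.9
```

Emit:
{"name": "jog_arm", "arguments": {"motion": [0,-0.001,0.005,0,0,0,0.05,0,-0.001,0.005,0,0,0,0.05]}}

```text
clock: 15.38
tcp_pos: [0.4819, 0.2032, 0.1633]
orientation: [0.014, 0.125, 0.987, 0.105]
wrist_force: [-4.6, -1.5, 9.9]
finger_gap: 0.0111
grip_force: 52.0
```

```bash
python3 - <<'E'
from h import *
r,t,s=now(); M=r.as_matrix(); F=frame(RLZ,0); print("lean",np.degrees(np.arctan2(-(F.T@M[:,2])[0],-(F.T@M[:,2])[2])), "yaw",F.T@M[:,0])
c=OT+[0,-.006,0]; sh=r.inv().apply(F@np.array([-.0006,0,.0008]))
for d in(0,2,4,6,7,8,8.5,9,9.5,10):
    Q=R.from_rotvec([-D(d),0,0]); print(d,np.round((c-Q.apply(c)+sh)/.2,4).tolist(),round(-d/90,4))
E
```

```text
lean 12.163731872206817 yaw [-3.81653165e-04 -9.99999519e-01 -9.03719364e-04]
0 [-0.0, 0.0038, -0.0033] 0.0
2 [-0.0, -0.0236, -0.0039] -0.0222
4 [-0.0, -0.0509, -0.0036] -0.0444
6 [-0.0, -0.0782, -0.0023] -0.0667
7 [-0.0, -0.0918, -0.0013] -0.0778
8 [-0.0, -0.1054, -0.0001] -0.0889
8.5 [-0.0, -0.1122, 0.0006] -0.0944
9 [-0.0, -0.119, 0.0013] -0.1
9.5 [-0.0, -0.1258, 0.0022] -0.1056
10 [-0.0, -0.1326, 0.0031] -0.1111
```

Emit:
{"name": "jog_arm", "arguments": {"motion": [0,0.004,-0.003,0,0,0,0.05,0,-0.024,-0.004,-0.022,0,0,0.05,0,-0.051,-0.004,-0.044,0,0,0.05,0,-0.078,-0.002,-0.067,0,0,0.05,0,-0.092,-0.001,-0.078,0,0,0.05,0,-0.092,-0.001,-0.078,0,0,0.05]}}

```text
clock: 16.12
tcp_pos: [0.4776, 0.1851, 0.1586]
orientation: [0.021, 0.124, 0.978, 0.166]
wrist_force: [-1.3, 0.3, 5.8]
finger_gap: 0.0114
grip_force: 51.3
```

Emit:
{"name": "jog_arm", "arguments": {"motion": [0,-0.007,0.001,-0.006,0,0,0.05,0,-0.014,0.001,-0.011,0,0,0.05,0,-0.014,0.001,-0.011,0,0,0.05]}}

```text
clock: 16.5
tcp_pos: [0.477, 0.1828, 0.1579]
orientation: [0.023, 0.124, 0.977, 0.174]
wrist_force: [-3.0, -0.9, 8.1]
finger_gap: 0.0115
grip_force: 51.7
```

```bash
python3 - <<'E'
from h import *
r,t,s=now(); M=r.as_matrix(); F=frame(RLZ,0); print("lean",np.degrees(np.arctan2(-(F.T@M[:,2])[0],-(F.T@M[:,2])[2])),"origin mm",1e3*(F.T@(t+r.apply(OT)-G)),F.T@s["wrist_force"],F.T@s["ft_torque"])
E
```

```text
lean 20.26793897213072 origin mm [-1.55264691  0.11466283  2.90513731] [ 1.61384663 -2.67539139  8.09959814] [-0.43955465  0.0785086   0.31347894]
```

Emit:
{"name": "jog_arm", "arguments": {"motion": [0,-0.004,-0.001,-0.003,0,0,0.05,0,-0.004,-0.002,-0.003,0,0,0.05,0,-0.004,-0.002,-0.003,0,0,0.05], "newtons": 20}}

```text
clock: 16.88
tcp_pos: [0.4768, 0.1821, 0.1576]
orientation: [0.023, 0.124, 0.976, 0.177]
wrist_force: [-1.6, -1.3, 6.2]
finger_gap: 0.0114
grip_force: 51.4
```

Emit:
{"name": "jog_arm", "arguments": {"motion": [0,0,0,0,0,0,0.16,0,0,0,0,0,0,0.2,0,0,0,0,0,0,0.3,0,0,0,0,0,0,0.4,0,0,0,0,0,0,0.45,0,0,0,0,0,0,0.45]}}

```text
clock: 17.62
tcp_pos: [0.4763, 0.1823, 0.157]
orientation: [0.022, 0.124, 0.976, 0.176]
wrist_force: [-0.1, -0.2, -0.3]
finger_gap: 0.0383
grip_force: 0.0
```

```bash
python3 - <<'E'
from h import *
r,t,s=now(); print(s["wrist_force"],s["finger_gap"])
im=cv2.cvtColor(read_camera("side"),cv2.COLOR_RGB2BGR); a=im[230:380,200:350]
b=cv2.cvtColor(read_camera("wrist"),cv2.COLOR_RGB2BGR)
cv2.imwrite("pics/v8.png",np.hstack([cv2.resize(a,(400,400),interpolation=cv2.INTER_CUBIC),cv2.resize(b,(400,300))[:, :] if 0 else cv2.copyMakeBorder(cv2.resize(b,(400,300)),0,100,0,0,0)]))
E
```

```text
[-0.14094463 -0.15652824 -0.32024834] 0.03829102017595662
```

View pics/v8.png

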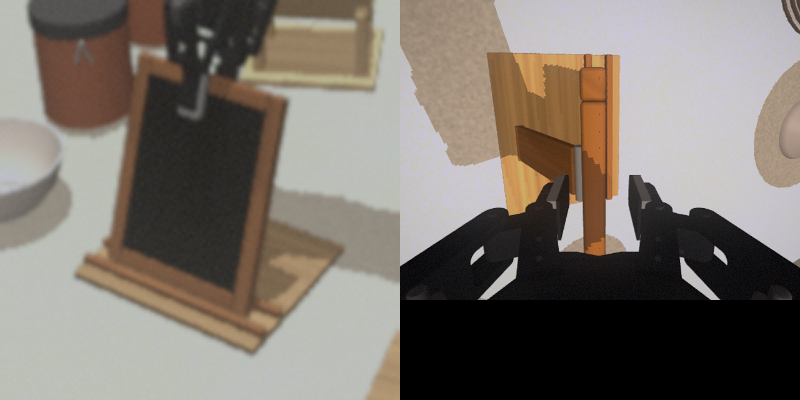

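The sign stands in the groove on its open leg, released. The fingers are clear on both sides, with the top edge at columns 582–606 between pads at 565 and 632. I'll retract along the tool.

Emit:
{"name": "jog_arm", "arguments": {"motion": [0,0,-0.05,0,0,0,0.45,0,0,-0.15,0,0,0,0.45,0,0,-0.3,0,0,0,0.45,0,0,-0.5,0,0,0,0.45,0,0,-0.6,0,0,0,0.45,0,0,-0.6,0,0,0,0.45,0,0,-0.6,0,0,0,0.45]}}

```text
clock: 18.6
tcp_pos: [0.4657, 0.1418, 0.269]
orientation: [0.022, 0.124, 0.976, 0.176]
wrist_force: [-0.6, 0.3, -0.9]
finger_gap: 0.0385
grip_force: 0.0
```

```bash
python3 - <<'E'
from h import *
c=get_calibration("wrist"); W=np.array(c["world_from_camera"]); im=read_camera("wrist")
def proj(p):
    q=W[:3,:3].T@(p-W[:3,3]); return np.round([c["cx"]+c["fx"]*q[0]/q[2],c["cy"]+c["fy"]*q[1]/q[2]],1).tolist()
F=frame(RLZ,0); RL=frame(RLZ,D(-21))
for n,l in(("top-back y-",(.006,-.075,.19)),("top-back y+",(.006,.075,.19)),("top-front y-",(-.006,-.075,.19)),("foot-",(.013+.123*np.sin(.7),-.02,.128-.123*np.cos(.7))),("foot+",(.013+.123*np.sin(.7),.02,.128-.123*np.cos(.7)))): print(n,proj(G+[0,0,.0022]+RL@np.array(l)))
b=cv2.cvtColor(im,cv2.COLOR_RGB2BGR); cv2.imwrite("pics/v9.png",b)
E
```

```text
top-back y- [303.5, 118.6]
top-back y+ [305.8, 349.0]
top-front y- [324.4, 118.6]
foot- [226.3, 179.4]
foot+ [228.8, 217.9]
```

View pics/v9.png

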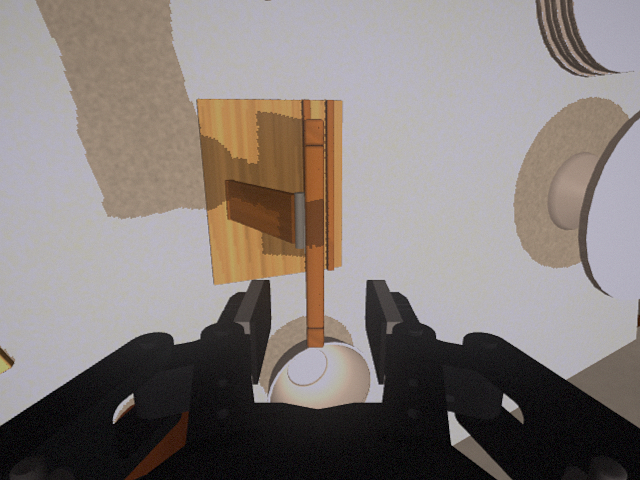

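The top edge is at columns 303–324, rows 119–347, and the foot at (226,180) to (228,217). Both agree with the predicted standing pose to about 2 px, so I'm handing in.

```bash
python3 -c "
from workcell import env
print(env.hand_in())"
```

```text
the job is handed in; nothing more can be done
None
```

The leg is swung out to its stop and the sign stands released in the groove of the farther ledge, centred and leaning back about 21° on its leg; I handed the job in at about 18.7 s, and no verdict came back.

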